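Put a wrongly loaded centrifuge rotor in balance

TASK

The centrifuge's four-bucket rotor has been loaded wrongly: one vial in it has no cap and must not be spun, and the vials do not face their like. Take the open vial out, keeping it upright, and stand it in a free hole of the grey vial rack; then rearrange the rotor, adding the spare clear capped vial from the rack, so that the two amber vials face each other across the spindle and the two clear capped vials face each other, each vial upright and fully down in a bucket of its own.

Things in the scene. Friction and masses are not known exactly. Their poses are not given: they have to be found in the camera images.
- amber_1_mid (a point): capped amber vial (two alike): brown body 24 mm across, narrower black cap 20 mm across and 12 mm high, 62 mm high in all. Point: its centre, 31 mm above its underside; z: its axis, up. It starts fully down in a rotor bucket, its top 42 mm above the mouth. Grip it 10 to 15 mm below the top
- amber_2_mid (a point): capped amber vial (two alike): brown body 24 mm across, narrower black cap 20 mm across and 12 mm high, 62 mm high in all. Point: its centre, 31 mm above its underside; z: its axis, up. It starts fully down in a rotor bucket, its top 42 mm above the mouth. Grip it 10 to 15 mm below the top
- clear_1_mid (a point): capped clear-glass vial (two alike): body 25 mm across, wide blue cap 23 mm across and 11 mm high, 57 mm high in all. Point: its centre, 28.5 mm above its underside; z: its axis, up. It starts fully down in a rotor bucket, its top 37 mm above the mouth. Grip it 10 to 14 mm below the top
- clear_2_mid (a point): capped clear-glass vial (two alike): body 25 mm across, wide blue cap 23 mm across and 11 mm high, 57 mm high in all. Point: its centre, 28.5 mm above its underside; z: its axis, up. It starts fully down in an end hole of the rack (the spare), its top 37 mm above the mouth. Grip it 10 to 14 mm below the top
- open_vial_mid (a point): clear-glass vial without a cap, its mouth open: 25 mm across, 51 mm high, the shortest. Point: its centre, 25.5 mm above its underside; z: its axis, up. It starts fully down in a rotor bucket, its top 31 mm above the mouth. Grip it 8 to 10 mm below the top; do not tip it
- bucket_1: aluminium bucket of the centrifuge rotor, 62 mm from the spindle, opposite bucket_3 (1 to 4 follow 90 degrees apart): round cup 49 mm across, its flared mouth 44 mm wide inside, narrowing to 30 mm at 12 mm depth; flat floor 20 mm below the mouth. Origin: centre of the mouth, 100 mm above the bench; z up.
- bucket_2: aluminium bucket of the centrifuge rotor, 62 mm from the spindle, opposite bucket_4 (1 to 4 follow 90 degrees apart): cup like bucket_1; same origin and axes. The rotor turns stiffly on its spindle, all buckets together, when a bucket is pushed sideways with 2 N or more. The spindle's nut rises 5 mm above the mouths.
- bucket_3: aluminium bucket of the centrifuge rotor, 62 mm from the spindle, opposite bucket_1 (1 to 4 follow 90 degrees apart): cup like bucket_1; same origin and axes. The housing's deck all round the rotor lies 3 mm below the mouths.
- bucket_4: aluminium bucket of the centrifuge rotor, 62 mm from the spindle, opposite bucket_2 (1 to 4 follow 90 degrees apart): cup like bucket_1; same origin and axes. The lid stands open behind the rotor, from 146 mm off the spindle, leaning back.
- rack: grey vial rack, fixed to the bench, 180 x 66 mm, 30 mm high; three flared holes in a row at x = -54, 0, +54 mm, each 44 mm wide at the top, 30 mm at 12 mm depth, flat floor 20 mm below the top. Origin: centre of its underside; x along the row, z up. The spare starts at x = -54, the others are free. Grip across the row (along y), where the fingers have room
Mind the look-alikes: they are no part of the job. What is shaped like the part that bears clear_2_mid but red is not meant. What is shaped like the part that bears clear_1_mid but yellow is not meant.

How it is judged:
At the end, for the whole second after the job is handed in: Ambers opposite each other, clear capped vials opposite each other, one per rotor bucket; open vial in a rack hole. Each within 8 mm of its holder's centre, within 3 mm of fully down, within 0.12 rad of upright, at rest and released ((horizontal distance between amber_1_mid and bucket_1 below 0.008 m or horizontal distance between amber_1_mid and bucket_2 below 0.008 m or horizontal distance between amber_1_mid and bucket_3 below 0.008 m or horizontal distance between amber_1_mid and bucket_4 below 0.008 m) and height (world z) of each of amber_1_mid, amber_2_mid below 0.114 m and angle between each of amber_1_mid, amber_2_mid, clear_1_mid, clear_2_mid, open_vial_mid's own z axis and vertical below 0.12 rad and (horizontal distance between amber_2_mid and bucket_1 below 0.008 m or horizontal distance between amber_2_mid and bucket_2 below 0.008 m or horizontal distance between amber_2_mid and bucket_3 below 0.008 m or horizontal distance between amber_2_mid and bucket_4 below 0.008 m) and (horizontal distance between clear_1_mid and bucket_1 below 0.008 m or horizontal distance between clear_1_mid and bucket_2 below 0.008 m or horizontal distance between clear_1_mid and bucket_3 below 0.008 m or horizontal distance between clear_1_mid and bucket_4 below 0.008 m) and height (world z) of each of clear_1_mid, clear_2_mid below 0.1115 m and (horizontal distance between clear_2_mid and bucket_1 below 0.008 m or horizontal distance between clear_2_mid and bucket_2 below 0.008 m or horizontal distance between clear_2_mid and bucket_3 below 0.008 m or horizontal distance between clear_2_mid and bucket_4 below 0.008 m) and horizontal distance between amber_1_mid and amber_2_mid above 0.11 m and horizontal distance between clear_1_mid and clear_2_mid above 0.11 m and (x of open_vial_mid in the frame of rack between -0.062 and -0.046 m or x of open_vial_mid in the frame of rack between -0.008 and 0.008 m or x of open_vial_mid in the frame of rack between 0.046 and 0.062 m) and y of open_vial_mid in the frame of rack between -0.008 and 0.008 m and height (world z) of open_vial_mid below 0.0385 m and linear speed of each of amber_1, amber_2, clear_1, clear_2, open_vial below 0.02 m/s); the robot touches nothing.
It fails at once if the open vial is tipped by more than 0.6 rad (angle between open_vial_mid's own z axis and vertical above 0.6 rad).
It also fails if it takes over 99 s, if anything falls off the work surface, if the arm or the gripper's body presses on something with over 40 N, if the wrist force passes 120 N, or if a joint passes its speed limit or range.

ROBOT

A 6-joint arm with a two-finger parallel gripper is mounted at the origin on a cart in front of the work surface, level with it; the furniture and walls round the work are solid. World frame = base frame: x ahead of the robot, y to its left, z up, the work surface at z = 0. Lengths are in m, angles in rad, forces in N, time in s.
With the tool pointing down it reaches from about 0.325 to 0.85 m from the base axis. Payload 4.4 kg.
Tool frame: the origin (TCP) lies at the very end of the fingers, on their centre line; the grasp point (between the pads) lies 19 mm behind it; z points along the fingers, y is the line along which they close (so a half turn about z gives the same grasp; the last joint's range is limited). The gripper opens to 94 mm and grips with 3 to 60 N. Pads are 16 mm wide; open, the fingers measure 119 mm over their backs; the gripper's body (75 mm by 177 mm) begins 78 mm behind the grasp point.
Start: joints at [1.188, 0.207, 1.542, -0, 1.393, -0.15], TCP at [0.133, 0.559, 0.205] pointing down, gripper open.
Joint ranges: [-2.73, 2.73], [-0.86, 2.22], [0.23, 2.46], [-1.11, 4.25], [0.08, 2.63], [-2.82, 2.82]. Speed limits (rad/s): [2.79, 2.79, 3.14, 3.14, 3.14, 3.14].

INTERFACE

Orientations are given as a unit quaternion [x, y, z, w].
In Python, from workcell import monitor, imaging, robot gives the robot as it stands.
- The arm moves only by the shell command python3 -m inch 'ROWS'. ROWS is a JSON object of lists of equal length, an entry for each row: "rotation": the turn, a rotation vector about the tool's x, y, z in degrees, a list of three; "travel": the shift along the tool's x, y, z in cm, a list of three; "fingers": the finger opening in cm, from 0 to 9.4. A call has 1 to 8 rows; each row is the pose to reach, as a shift and turn from the pose commanded when the call began, along the tool's axes at that moment; what a row does not reach only later rows make up. A row lasts 1/10 s, in which the tool goes at most 50 mm and 8.59 degrees, less where a joint would pass 70% of its speed; a pose out of reach is approached as far as the arm can. A call with a gripper value outside its range is refused whole. The fingers move at their own pace and stop on an object; the grip force is fixed at half the most. Time passes only in rows, so rows that repeat a pose let the fingers close. It gives the time, the measured TCP pose, the force, the opening and the grip force at its end, in the units of the state.
- monitor.observe(): the state, without advancing time (a new reading comes with each control period).
- imaging.get_image(name): name is "scene" or "top" or "wrist"; returns (picture, depth): 480x640x3 uint8, red, green, blue; 480x640 float32, m along the optical axis (not along the pixel's ray), 0 where there is no reading.
- imaging.get_calibration(name): a dict with "mtx" (3x3 intrinsics, pixels), "dist_coeffs" ([k1, k2, p1, p2, k3] as OpenCV has them; the pictures are not rectified), "extrinsics" (4x4, takes a point from camera to world coordinates); the wrist camera has in their place "T_tool_cam" (4x4, takes a point from camera to tool coordinates, whose origin is the TCP and whose axes are the flange's). Camera axes: x right, y down, z forward; pixel columns grow to the right and rows downward; lengths in m; the calibration is good to about 2 mm. A picture is of the moment at which its call begins: read the wrist's pose just before it. get_calibration takes no time and is no camera call.
- robot.hand_in(): hands the job in; it is judged then, once.
The state is a dict: "t": time; "q": joint angles; "joint_vel": joint speeds; "joint_efforts": joint torques, N m; "tcp_pos": TCP position; "eef_rot": TCP orientation; "force": force on the tool from outside, world axes, zero at the start; "ft_torque": the same for the moment, N m; "finger_gap": finger opening in m; "grip_force": force on a finger pad.
Only numpy, scipy, OpenCV 4.12 (cv2) and the standard library are available. Lean on these libraries where they do the work, as an engineer would, in place of code of your own. Each camera call takes 0.05 s, during which the arm holds its last target. There are 200 camera calls.

## Working session

There is one attempt and no reset: what is moved stays moved. The work goes in short steps, Python scripts to look and compute and a shell command to move; the robot and the scene stay as the last step left them, time stands still between calls to the robot, and variables do not carry over. Pictures are saved under pics/ and viewed, at most 14 in all, crops included, and the job is handed in when it is done.

```bash
ls; mkdir -p pics
python3 - <<'E'
from workcell import monitor, imaging
import cv2
print(monitor.observe())
for n in ["scene","top"]:
    p,d=imaging.get_image(n); cv2.imwrite(f"pics/{n}0.png",p[:,:,::-1])
    import numpy as np; np.save(f"{n}d.npy",d)
    print(imaging.get_calibration(n))
print(imaging.get_calibration("wrist"))
E
```

```text
pics
{'t': 0.0, 'q': array([ 1.18746535e+00,  2.07430492e-01,  1.54292648e+00, -2.63790273e-05,
        1.39347586e+00, -1.50500757e-01]), 'joint_vel': array([-0.00066612,  0.00032335,  0.00064253,  0.00087282, -0.00060975,
        0.00084733]), 'joint_efforts': array([-1.64236179e-03, -3.70870113e+01, -2.81420320e+01,  6.98600407e-02,
        3.60108912e-02, -1.86007105e-04]), 'tcp_pos': array([0.13239125, 0.55873627, 0.20429788]), 'eef_rot': array([ 1.16149938e-01,  9.93231059e-01, -1.08384916e-03, -2.82911761e-04]), 'force': array([ 0.48367857, -0.25127903, -0.41838145]), 'ft_torque': array([ 0.04771376, -0.02340138, -0.04528693]), 'grip_force': 0.0, 'finger_gap': 0.09372499870977614}
{'mtx': array([[538.35524195,   0.        , 320.16676236],
       [  0.        , 538.35524195, 240.69631115],
       [  0.        ,   0.        ,   1.        ]]), 'dist_coeffs': array([-0.08745532,  0.        ,  0.        ,  0.        ,  0.        ]), 'extrinsics': array([[ 0.81650181, -0.4602738 ,  0.34852953,  0.10629368],
       [-0.57708463, -0.63259283,  0.51652652, -0.6612308 ],
       [-0.0172
[... 624 characters left out ...]
+00],
       [ 0.00000000e+00,  0.00000000e+00,  0.00000000e+00,
         1.00000000e+00]])}
{'mtx': array([[369.3606976 ,   0.        , 319.70916458],
       [  0.        , 369.3606976 , 242.18235049],
       [  0.        ,   0.        ,   1.        ]]), 'dist_coeffs': array([-0.06896509,  0.        ,  0.        ,  0.        ,  0.        ]), 'T_tool_cam': array([[-5.90910395e-04, -9.72636106e-01, -2.32333069e-01,
         6.75106657e-02],
       [ 9.99999738e-01, -6.72045154e-04,  2.70065479e-04,
         5.09964511e-05],
       [-4.18813749e-04, -2.32332849e-01,  9.72636249e-01,
        -1.79577358e-01],
       [ 0.00000000e+00,  0.00000000e+00,  0.00000000e+00,
         1.00000000e+00]])}
```

View pics/top0.png

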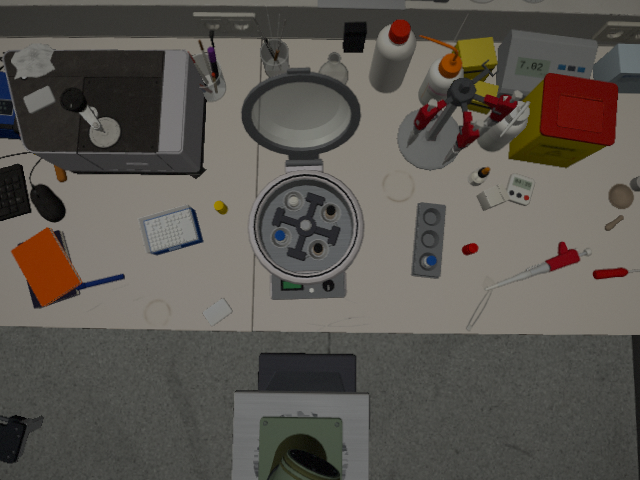

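View pics/scene0.png

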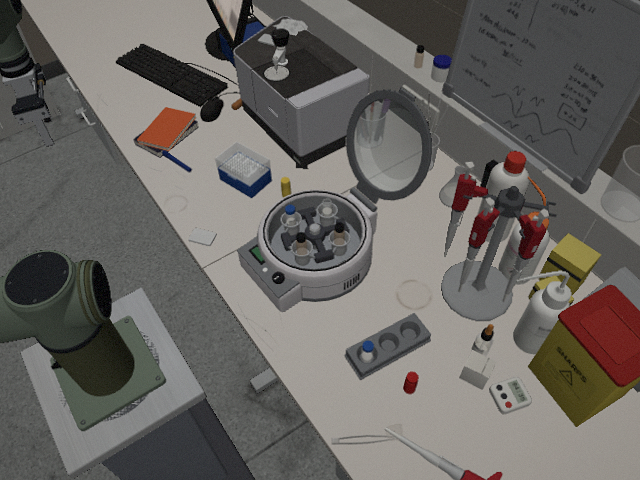

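```bash
cat > h.py <<'E'
import numpy as np, cv2
from workcell import monitor, imaging
from scipy.spatial.transform import Rotation as R
def ray(n,px,T=None):
    c=imaging.get_calibration(n); T=c["extrinsics"] if T is None else T
    u=cv2.undistortPoints(np.array(px,float).reshape(-1,1,2),c["mtx"],c["dist_coeffs"])[:,0]
    return T[:3,3],np.c_[u,np.ones(len(u))]@T[:3,:3].T
def plane(n,px,z,T=None):
    o,d=ray(n,px,T); return o+d*((np.atleast_1d(z)-o[2])/d[:,2])[:,None]
def wristT(s=None):
    s=s or monitor.observe(); T=np.eye(4);T[:3,:3]=R.from_quat(s["eef_rot"]).as_matrix();T[:3,3]=s["tcp_pos"]
    return T@imaging.get_calibration("wrist")["T_tool_cam"]
def snap(n,f):
    T=wristT(); p,d=imaging.get_image(n); cv2.imwrite(f"pics/{f}.png",p[:,:,::-1]); np.savez(f"{f}.npz",d=d,T=T); return p,d,T
def rel(p,s=None):
    "world point -> cm in tool axes"
    s=s or monitor.observe(); return R.from_quat(s["eef_rot"]).inv().apply(np.array(p)-s["tcp_pos"])*100
E
python3 - <<'E'
import cv2
p=cv2.imread("pics/top0.png")[160:300,200:490]
cv2.imwrite("pics/crop0.png",cv2.resize(p,None,fx=2.7,fy=2.7,interpolation=cv2.INTER_CUBIC))
from h import *
np.set_printoptions(precision=4,suppress=True)
print(plane("top",[[293,200],[331,211],[317,248],[280,237],[429,261],[430,216],[429,239],[306,226]],[.131,.142,.142,.137,.067,.03,.03,.105]))
E
```

```text
[[ 0.584   0.0232  0.131 ]
 [ 0.5588 -0.0607  0.142 ]
 [ 0.4774 -0.0315  0.142 ]
 [ 0.5006  0.0493  0.137 ]
 [ 0.4589 -0.2893  0.067 ]
 [ 0.5699 -0.3013  0.03  ]
 [ 0.5143 -0.298   0.03  ]
 [ 0.5302 -0.0059  0.105 ]]
```

View pics/crop0.png

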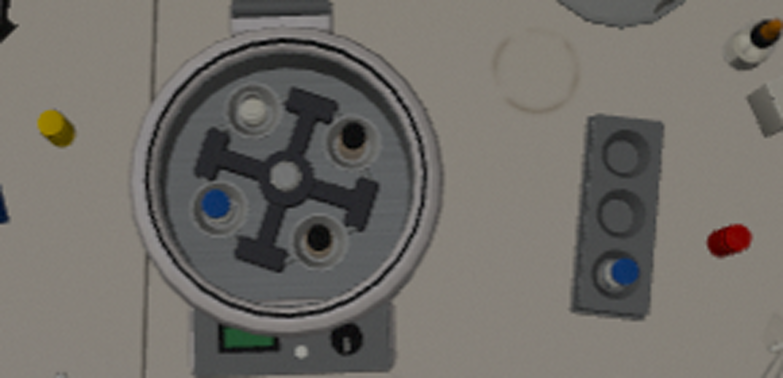

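```bash
python3 -m inch '{"rotation":[[0,0,-7.2],[0,0,-7.2],[0,0,-7.2],[0,0,-7.2],[0,0,-7.2],[0,0,-7.2],[0,0,-7.2],[0,0,-7.2]],"travel":[[-51,-55.6,-7.6],[-51,-55.6,-7.6],[-51,-55.6,-7.6],[-51,-55.6,-7.6],[-51,-55.6,-7.6],[-51,-55.6,-7.6],[-51,-55.6,-7.6],[-51,-55.6,-7.6]],"fingers":[9.4,9.4,9.4,9.4,9.4,9.4,9.4,9.4]}'
python3 - <<'E'
from h import *
s=monitor.observe();print(s["tcp_pos"],s["t"],R.from_quat(s["eef_rot"]).as_matrix().round(3),rel([.5,-.1,.28]))
d=np.load("topd.npy"); print(d[160:300:6,306].round(3), d[226,200:420:8].round(3))
E
```

```text
t: 0.9
tcp_pos: [0.327, 0.2102, 0.2455]
eef_rot: [0.053, 0.999, 0.0, 0.0]
force: [0.8, 0.8, 0.8]
finger_gap: 0.0939
grip_force: 0.0
[0.32695838 0.21021065 0.24552322] 0.9 [[-0.994  0.106  0.   ]
 [ 0.106  0.994  0.   ]
 [-0.     0.    -1.   ]] [-20.50733005 -29.00332865  -3.44721985]
[1.189 1.198 1.186 1.187 1.238 1.244 1.191 1.239 1.241 1.243 1.164 1.16
 1.175 1.23  1.227 1.227 1.168 1.217 1.217 1.154 1.149 1.174 1.175 1.168] [1.261 1.265 1.267 1.27  1.263 1.266 1.177 1.168 1.231 1.237 1.194 1.231
 1.176 1.159 1.171 1.234 1.234 1.18  1.237 1.219 1.169 1.266 1.264 1.264
 1.266 1.271 1.27  1.259]
```

```bash
python3 -m inch '{"rotation":[[0,0,0],[0,0,0],[0,0,0],[0,0,0],[0,0,0],[0,0,0],[0,0,0],[0,0,0]],"travel":[[-20.5,-29,-3.5],[-20.5,-29,-3.5],[-20.5,-29,-3.5],[-20.5,-29,-3.5],[-20.5,-29,-3.5],[-20.5,-29,-3.5],[-20.5,-29,-3.5],[-20.5,-29,-3.5]],"fingers":[9.4,9.4,9.4,9.4,9.4,9.4,9.4,9.4]}'
python3 -m inch '{"rotation":[[0,0,0],[0,0,0]],"travel":[[0,0,0],[0,0,0]],"fingers":[9.4,9.4]}'
python3 - <<'E'
from h import *
p,d,T=snap("wrist","w1"); print(T.round(4),monitor.observe()["tcp_pos"])
c=imaging.get_calibration("wrist")
for q in [[.584,.0232,.131],[.5588,-.0607,.142],[.4774,-.0315,.142],[.5006,.0493,.137],[.459,-.291,.067],[.57,-.3013,.03],[.5143,-.298,.03]]:
    Ti=np.linalg.inv(T); print(cv2.projectPoints(np.array([q]),cv2.Rodrigues(Ti[:3,:3])[0],Ti[:3,3],c["mtx"],c["dist_coeffs"])[0].ravel().round(1))
E
```

```text
t: 1.7
tcp_pos: [0.5011, -0.1028, 0.2802]
eef_rot: [0.056, 0.998, -0.001, 0.0]
force: [0.8, 0.6, -0.1]
finger_gap: 0.0939
grip_force: 0.0
t: 1.9
tcp_pos: [0.4988, -0.0972, 0.2799]
eef_rot: [0.053, 0.999, 0.001, -0.001]
force: [-0.3, -0.0, -0.1]
finger_gap: 0.094
grip_force: 0.0
[[ 0.1071  0.9674  0.2295  0.4319]
 [ 0.9943 -0.1045 -0.0232 -0.0901]
 [ 0.0015  0.2307 -0.973   0.4596]
 [ 0.      0.      0.      1.    ]] [ 0.49873492 -0.09672195  0.28005937]
[453.  303.9]
[365.9 292.8]
[392.2 201.2]
[482. 217.]
[137.5 202.1]
[162.8 287.5]
[156.  244.1]
```

View pics/w1.png

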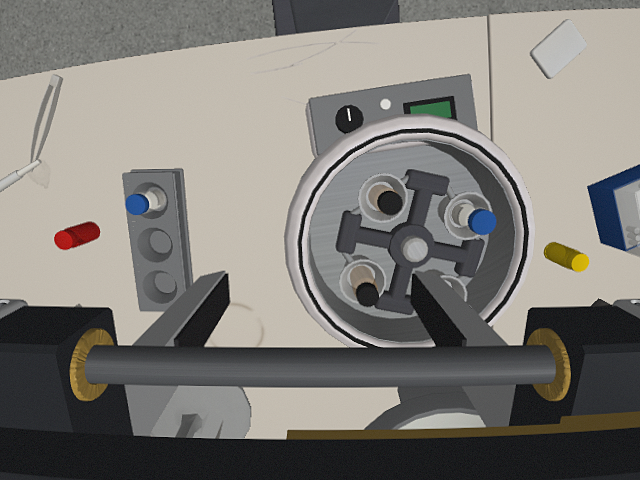

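Run:
```python
import cv2,numpy as np
p=cv2.imread("pics/w1.png")
a=p[170:320,330:510]; b=p[170:320,110:210]
cv2.imwrite("pics/crop1.png",cv2.resize(np.hstack([a,b[:,:]]),None,fx=2.8,fy=2.8,interpolation=cv2.INTER_CUBIC))
```

```text
(no output)
```

View pics/crop1.png

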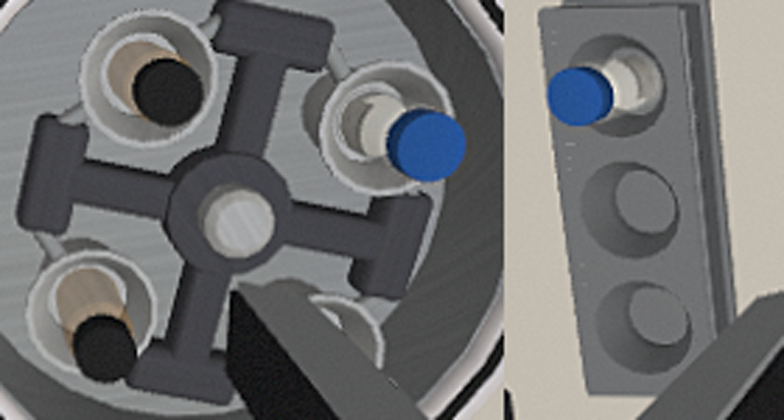

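Run:
```python
from h import *
np.set_printoptions(precision=4,suppress=True)
T=np.load("w1.npz")["T"]
print(plane("wrist",[[383.2,197.9],[362.9,281.1],[467.9,215.4],[415.4,249.6],[390,202.5],[367.5,294.3],[482.5,221.8],[137.1,204.3],[150,200],[155,244.6],[159.6,286.8]],[.1,.1,.1,.105,.142,.142,.137,.067,.03,.03,.03],T))
# rotor fit: 
obs=np.array([[.584,.0232],[.5588,-.0607],[.4774,-.0315],[.5006,.0493]])
```

```text
[[ 0.4792 -0.0323  0.1   ]
 [ 0.5624 -0.0589  0.1   ]
 [ 0.5054  0.0509  0.1   ]
 [ 0.5334 -0.0046  0.105 ]
 [ 0.4783 -0.0335  0.142 ]
 [ 0.5604 -0.0594  0.142 ]
 [ 0.505   0.0497  0.137 ]
 [ 0.4613 -0.2919  0.067 ]
 [ 0.4608 -0.2942  0.03  ]
 [ 0.5148 -0.2994  0.03  ]
 [ 0.5687 -0.3052  0.03  ]]
```

Run:
```python
from h import *
s=monitor.observe();print(s["tcp_pos"],R.from_quat(s["eef_rot"]).as_rotvec(),rel([.5865,.0235,.16]))
```

```text
[ 0.49873492 -0.09672195  0.28005937] [-1.65956619e-01 -3.13595220e+00 -1.39338478e-03] [-7.47416905 12.87152192 12.00681159]
```

```bash
python3 -m inch '{"rotation":[[0,0,0],[0,0,0],[0,0,0],[0,0,0],[0,0,0],[0,0,0],[0,0,0]],"travel":[[-7.5,12.9,5],[-7.5,12.9,5],[-7.5,12.9,5],[-7.5,12.9,12],[-7.5,12.9,12],[-7.5,12.9,12],[-7.5,12.9,12]],"fingers":[5,5,5,5,5,5,5]}'
python3 - <<'E'
from h import *
s=monitor.observe();print(s["tcp_pos"],s["t"],R.from_quat(s["eef_rot"]).as_rotvec(),rel([.5865,.0235,.104]))
p,d,T=snap("wrist","w2")
E
```

```text
t: 2.65
tcp_pos: [0.5874, 0.0232, 0.1611]
eef_rot: [0.053, 0.999, 0.0, -0.0]
force: [-0.5, 0.2, 0.3]
finger_gap: 0.05
grip_force: 0.0
[0.5874071  0.02323111 0.16109289] 2.65 [-1.65307102e-01 -3.13707361e+00 -5.93534701e-05] [0.09207173 0.01704158 5.70930512]
```

View pics/w2.png

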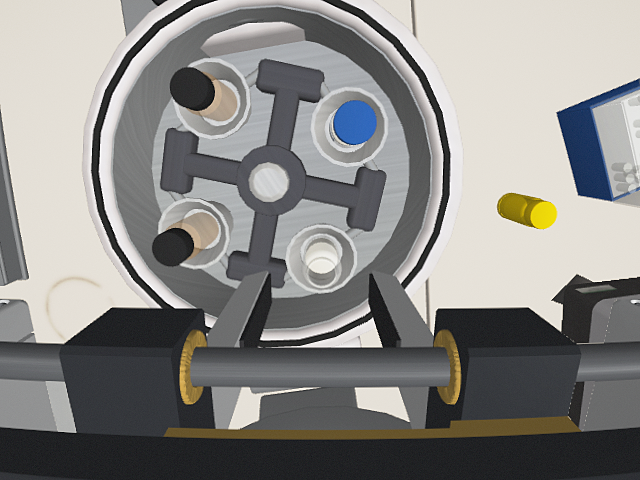

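Run:
```python
from h import *
T=np.load("w2.npz")["T"]
print(plane("wrist",[[321,260],[322,267],[268.5,182.5],[353,122],[229,99],[193,233],[348,126]],[.1,.131,.105,.137,.1,.1,.1],T).round(4))
p=cv2.imread("pics/w2.png")[215:305,270:370]; cv2.imwrite("pics/crop2.png",cv2.resize(p,None,fx=6,fy=6,interpolation=cv2.INTER_CUBIC))
```

```text
[[ 0.5899  0.024   0.1   ]
 [ 0.5853  0.025   0.131 ]
 [ 0.5342 -0.0036  0.105 ]
 [ 0.5054  0.0498  0.137 ]
 [ 0.4805 -0.0219  0.1   ]
 [ 0.5622 -0.0595  0.1   ]
 [ 0.5048  0.05    0.1   ]]
```

View pics/crop2.png

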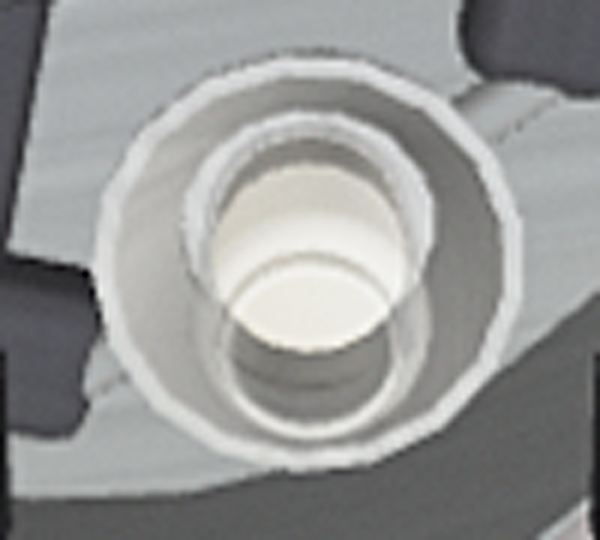

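Run:
```python
from h import *
T=np.load("w2.npz")["T"]
print(plane("wrist",[[321.7,272.5],[321.7,258.7]],[.131,.1],T).round(4))
s=monitor.observe();print(rel([.588,.024,.104]))
```

```text
[[0.5887 0.0244 0.131 ]
 [0.5891 0.0246 0.1   ]]
[0.08980411 0.12673822 5.85450055]
```

```bash
python3 -m inch '{"rotation":[[0,0,0],[0,0,0],[0,0,0],[0,0,0],[0,0,0],[0,0,0],[0,0,0],[0,0,0]],"travel":[[0,0.1,2],[0,0.1,4],[0,0.1,5.6],[0,0.1,5.6],[0,0.1,5.6],[0,0.1,5.6],[0,0.1,5.6],[0,0.1,5.6]],"fingers":[5,5,5,5,5,4,2,2]}'
python3 -m inch '{"rotation":[[0,0,0],[0,0,0],[0,0,0],[0,0,0]],"travel":[[0,0,0],[0,0,0],[0,0,0],[0,0,0]],"fingers":[2,2,2,2]}'
```

```text
t: 3.5
tcp_pos: [0.5888, 0.0229, 0.1057]
eef_rot: [0.054, 0.999, -0.0, 0.001]
force: [-0.7, 1.2, 0.3]
finger_gap: 0.0293
grip_force: 0.0
t: 3.9
tcp_pos: [0.5886, 0.0229, 0.1052]
eef_rot: [0.054, 0.999, -0.0, 0.001]
force: [-0.1, 0.4, 3.8]
finger_gap: 0.0239
grip_force: 29.9
```

```bash
python3 -m inch '{"rotation":[[0,0,0],[0,0,0],[0,0,0],[0,0,0],[0,0,0],[0,0,0]],"travel":[[0,0,-0.6],[0,0,-2],[0,0,-4],[0,0,-7],[0,0,-9.5],[0,0,-10]],"fingers":[2,2,2,2,2,2]}'
python3 - <<'E'
from h import *
s=monitor.observe();print(s["tcp_pos"],s["t"],s["finger_gap"],rel([.5687,-.3052,.125]), rel([.5687,-.3052,.034]))
E
```

```text
t: 4.5
tcp_pos: [0.5905, 0.0228, 0.2092]
eef_rot: [0.054, 0.999, -0.0, 0.004]
force: [0.5, 0.3, 1.3]
finger_gap: 0.0244
grip_force: 29.9
[0.59050726 0.02282686 0.20919317] 4.5 0.024386209631393475 [ -1.27211281 -32.84813008   8.42844859] [ -1.20196548 -32.84838638  17.52817822]
```

```bash
python3 -m inch '{"rotation":[[0,0,0],[0,0,0],[0,0,0],[0,0,0],[0,0,0],[0,0,0],[0,0,0],[0,0,0]],"travel":[[-0.1,-1.5,0],[-0.3,-5,0],[-0.5,-9.5,0],[-0.7,-14,0],[-0.9,-18.5,0],[-1.1,-23,0],[-1.3,-27.5,0],[-1.5,-31,2]],"fingers":[2,2,2,2,2,2,2,2]}'
python3 -m inch '{"rotation":[[0,0,0],[0,0,0],[0,0,0],[0,0,0],[0,0,0],[0,0,0]],"travel":[[0,-1.3,2],[0,-1.8,4.5],[0,-1.8,6.5],[0,-1.8,6.5],[0,-1.8,6.5],[0,-1.8,6.5]],"fingers":[2,2,2,2,2,2]}'
python3 - <<'E'
from h import *
p,d,T=snap("wrist","w3")
s=monitor.observe();print(s["tcp_pos"],s["t"],s["finger_gap"],rel([.5687,-.3052,.035]))
E
```

```text
t: 5.3
tcp_pos: [0.5695, -0.2912, 0.1853]
eef_rot: [0.055, 0.999, -0.001, 0.001]
force: [0.7, 0.9, 0.3]
finger_gap: 0.0235
grip_force: 29.9
t: 5.9
tcp_pos: [0.5682, -0.3052, 0.1204]
eef_rot: [0.053, 0.999, -0.0, 0.001]
force: [-0.5, -1.1, -0.3]
finger_gap: 0.0241
grip_force: 29.9
[ 0.56860279 -0.30522328  0.12092728] 5.95 0.023953912511079343 [7.53097643e-03 1.40093380e-02 8.59271907e+00]
```

View pics/w3.png

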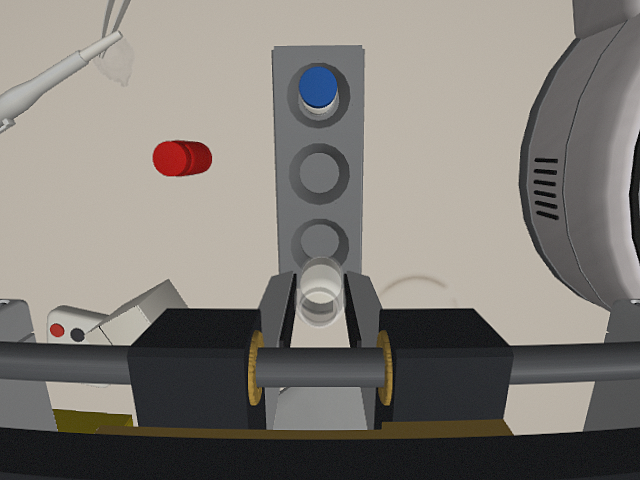

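```bash
python3 -m inch '{"rotation":[[0,0,0],[0,0,0],[0,0,0],[0,0,0],[0,0,0],[0,0,0],[0,0,0],[0,0,0]],"travel":[[0,0,2.5],[0,0,5],[0,0,7],[0,0,7.8],[0,0,8.2],[0,0,8.4],[0,0,8.4],[0,0,8.4]],"fingers":[2,2,2,2,2,2,2,2]}'
```

```text
t: 6.75
tcp_pos: [0.5687, -0.3053, 0.0368]
eef_rot: [0.053, 0.999, -0.001, 0.001]
force: [0.4, -0.0, -0.1]
finger_gap: 0.0242
grip_force: 29.9
```

```bash
python3 -m inch '{"rotation":[[0,0,0],[0,0,0],[0,0,0],[0,0,0],[0,0,0],[0,0,0],[0,0,0],[0,0,0]],"travel":[[0,0,0.15],[0,0,0.15],[0,0,0.15],[0,0,0.15],[0,0,0.15],[0,0,0.15],[0,0,0.15],[0,0,0.15]],"fingers":[2,2,2.6,3,4,5,5,5]}'
python3 -m inch '{"rotation":[[0,0,0],[0,0,0],[0,0,0],[0,0,0],[0,0,0],[0,0,0],[0,0,0],[0,0,0]],"travel":[[0,0,-1],[0,0,-3],[0,0,-7],[0,0,-11],[0,0,-15],[0,0,-17],[0,0,-17],[0,0,-17]],"fingers":[5,5,5,5,5,5,5,5]}'
python3 - <<'E'
from h import *
p,d,T=snap("wrist","w4")
s=monitor.observe();print(s["tcp_pos"],s["t"],s["finger_gap"],rel([.5613,-.059,.2]))
E
```

```text
t: 7.55
tcp_pos: [0.5678, -0.3047, 0.0339]
eef_rot: [0.054, 0.999, 0.0, -0.0]
force: [-0.5, -0.3, 0.0]
finger_gap: 0.0499
grip_force: 0.0
t: 8.35
tcp_pos: [0.5678, -0.3046, 0.2042]
eef_rot: [0.054, 0.999, -0.0, 0.0]
force: [-0.1, -0.5, -0.6]
finger_gap: 0.05
grip_force: 0.0
[ 0.56704675 -0.30408267  0.20256343] 8.4 0.05025211332371336 [ 3.19254474 24.30581459  0.29353745]
```

View pics/w4.png

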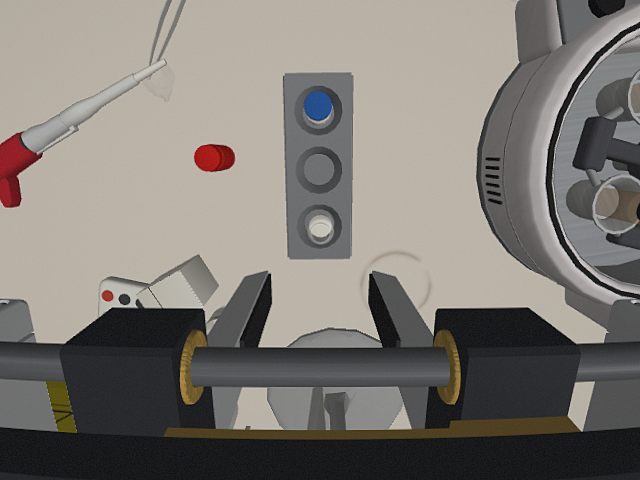

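```bash
python3 -m inch '{"rotation":[[0,0,0],[0,0,0],[0,0,0],[0,0,0],[0,0,0],[0,0,0],[0,0,0],[0,0,0]],"travel":[[0.6,4.5,0],[1.2,9.5,0],[1.8,14.5,0],[2.5,19.5,0],[3.3,24.4,0],[3.3,24.4,0],[3.3,24.4,0],[3.3,24.4,0]],"fingers":[5,5,5,5,5,5,5,5]}'
python3 - <<'E'
from h import *
p,d,T=snap("wrist","w5")
q=cv2.imread("pics/w5.png")[100:340,220:520]; cv2.imwrite("pics/crop5.png",cv2.resize(q,None,fx=2.5,fy=2.5,interpolation=cv2.INTER_CUBIC))
s=monitor.observe();print(s["tcp_pos"],s["t"],s["finger_gap"],rel([.5613,-.059,.11]))
E
```

```text
t: 9.2
tcp_pos: [0.5605, -0.0593, 0.2026]
eef_rot: [0.054, 0.999, -0.0, -0.001]
force: [0.2, -0.2, -1.2]
finger_gap: 0.0497
grip_force: 0.0
[ 0.56073378 -0.05980724  0.20290455] 9.25 0.05003245495224014 [-0.06530122  0.08824582  9.2903294 ]
```

View pics/crop5.png

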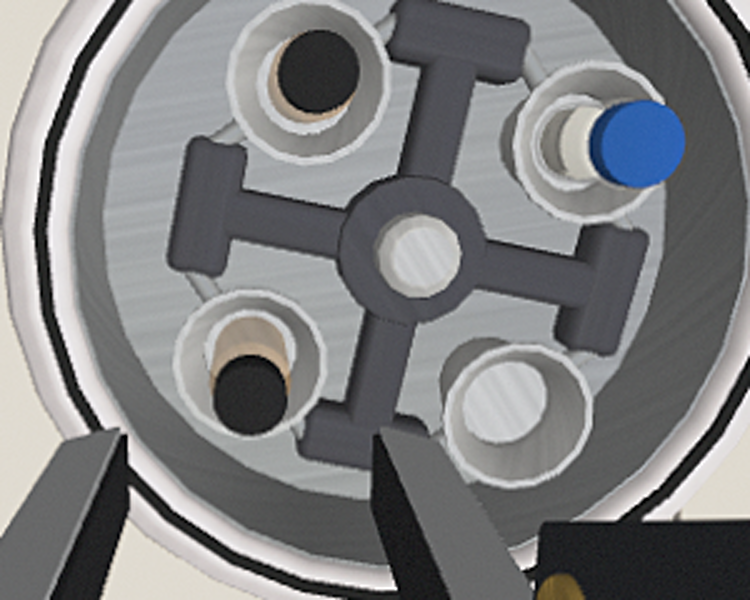

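Run:
```python
from h import *
T=np.load("w5.npz")["T"]
print(plane("wrist",[[320,257.2],[320,245.2],[426.8,266],[388,202.4]],[.142,.1,.1,.105],T).round(4))
```

```text
[[ 0.5607 -0.059   0.142 ]
 [ 0.5626 -0.0591  0.1   ]
 [ 0.589   0.0242  0.1   ]
 [ 0.5339 -0.0044  0.105 ]]
```

```bash
python3 -m inch '{"rotation":[[0,0,0],[0,0,0],[0,0,0],[0,0,0],[0,0,0],[0,0,0],[0,0,0],[0,0,0]],"travel":[[0,0.05,3.5],[0,0.05,7],[0,0.05,9.2],[0,0.05,9.3],[0,0.05,9.3],[0,0.05,9.3],[0,0.05,9.3],[0,0.05,9.3]],"fingers":[5,5,5,5,5,3.5,1.5,1.5]}'
python3 -m inch '{"rotation":[[0,0,0],[0,0,0],[0,0,0],[0,0,0]],"travel":[[0,0,0],[0,0,0],[0,0,0],[0,0,0]],"fingers":[1.5,1.5,1.5,1.5]}'
python3 -m inch '{"rotation":[[0,0,0],[0,0,0],[0,0,0],[0,0,0],[0,0,0],[0,0,0],[0,0,0]],"travel":[[0,0,-0.6],[0,0,-2],[0,0,-4],[0,0,-6.5],[0,0,-7],[0,0,-7],[0,0,-7]],"fingers":[1.5,1.5,1.5,1.5,1.5,1.5,1.5]}'
python3 - <<'E'
from h import *
s=monitor.observe();print(s["tcp_pos"],s["t"],s["finger_gap"],rel([.5885,.0242,.11]))
E
```

```text
t: 10.05
tcp_pos: [0.5623, -0.0584, 0.1126]
eef_rot: [0.054, 0.999, -0.0, 0.001]
force: [1.2, -0.3, 0.4]
finger_gap: 0.0297
grip_force: 0.0
t: 10.45
tcp_pos: [0.562, -0.0582, 0.112]
eef_rot: [0.053, 0.999, -0.0, 0.001]
force: [-0.6, 0.3, 4.7]
finger_gap: 0.0233
grip_force: 29.9
t: 11.15
tcp_pos: [0.5604, -0.0578, 0.18]
eef_rot: [0.054, 0.999, 0.0, -0.001]
force: [0.1, 0.4, -0.4]
finger_gap: 0.0232
grip_force: 29.9
[ 0.56044607 -0.05783639  0.18001204] 11.15 0.023238721352880118 [-1.92503521  8.45443803  7.00024875]
```

```bash
python3 -m inch '{"rotation":[[0,0,0],[0,0,0],[0,0,0],[0,0,0],[0,0,0],[0,0,0],[0,0,0],[0,0,0]],"travel":[[-0.5,2,0],[-1.3,5.5,0],[-1.9,8.4,0],[-1.9,8.4,1],[-1.9,8.4,3],[-1.9,8.4,5],[-1.9,8.4,6.3],[-1.9,8.4,6.5]],"fingers":[1.5,1.5,1.5,1.5,1.5,1.5,1.5,1.5]}'
python3 -m inch '{"rotation":[[0,0,0],[0,0,0]],"travel":[[0,0,0.2],[0,0,0.3]],"fingers":[1.5,1.5]}'
```

```text
t: 11.95
tcp_pos: [0.5867, 0.0231, 0.1127]
eef_rot: [0.054, 0.999, 0.0, -0.003]
force: [-0.0, -0.4, -0.3]
finger_gap: 0.0231
grip_force: 29.9
t: 12.15
tcp_pos: [0.5895, 0.023, 0.1136]
eef_rot: [0.054, 0.999, -0.0, 0.0]
force: [-0.5, 1.2, -0.8]
finger_gap: 0.0234
grip_force: 29.9
```

```bash
python3 -m inch '{"rotation":[[0,0,0],[0,0,0],[0,0,0],[0,0,0],[0,0,0],[0,0,0],[0,0,0],[0,0,0]],"travel":[[0,0,0.1],[0,0,0.1],[0,0,0.1],[0,0,0.1],[0,0,0.1],[0,0,0.1],[0,0,0.1],[0,0,0.1]],"fingers":[1.5,1.5,2.6,3.5,4.5,5,5,5]}'
python3 -m inch '{"rotation":[[0,0,0],[0,0,0],[0,0,0],[0,0,0],[0,0,0]],"travel":[[0,0,-1],[0,0,-4],[0,0,-8.5],[0,0,-9.5],[0,0,-9.5]],"fingers":[5,5,5,5,5]}'
python3 - <<'E'
from h import *
p,d,T=snap("wrist","w6")
s=monitor.observe();print(s["tcp_pos"],s["t"],s["finger_gap"],rel([.461,-.2932,.2]))
E
```

```text
t: 12.95
tcp_pos: [0.5891, 0.0235, 0.112]
eef_rot: [0.053, 0.999, -0.0, -0.0]
force: [0.6, -0.8, -0.1]
finger_gap: 0.05
grip_force: 0.0
t: 13.45
tcp_pos: [0.5913, 0.0232, 0.2107]
eef_rot: [0.054, 0.999, -0.0, 0.004]
force: [0.0, 0.1, -0.5]
finger_gap: 0.0501
grip_force: 0.0
[0.58967533 0.02335444 0.20808462] 13.5 0.05006719552568981 [  9.41150227 -32.84962965   0.78714487]
```

View pics/w6.png

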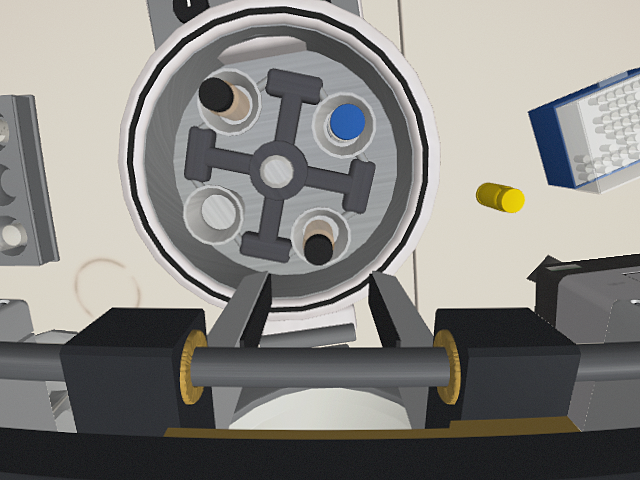

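```bash
python3 -m inch '{"rotation":[[0,0,0],[0,0,0],[0,0,0],[0,0,0],[0,0,0],[0,0,0],[0,0,0],[0,0,0]],"travel":[[1.2,-4.5,0],[2.5,-9,0],[3.8,-13.5,0],[5.1,-18,0],[6.4,-22.5,0],[7.7,-27,0],[9.3,-31.5,0],[9.3,-32.8,0]],"fingers":[5,5,5,5,5,5,5,5]}'
python3 -m inch '{"rotation":[[0,0,0],[0,0,0],[0,0,0],[0,0,0]],"travel":[[0,0,4],[0,0,6],[0,0,6],[0,0,6]],"fingers":[5,5,5,5]}'
python3 - <<'E'
from h import *
p,d,T=snap("wrist","w7")
q=cv2.imread("pics/w7.png")[140:340,220:420]; cv2.imwrite("pics/crop7.png",cv2.resize(q,None,fx=3,fy=3,interpolation=cv2.INTER_CUBIC))
s=monitor.observe();print(s["tcp_pos"],s["t"],s["finger_gap"],rel([.461,-.2932,.036]))
E
```

```text
t: 14.3
tcp_pos: [0.4581, -0.2954, 0.2045]
eef_rot: [0.056, 0.998, 0.001, -0.002]
force: [0.5, 0.1, 0.4]
finger_gap: 0.05
grip_force: 0.0
t: 14.7
tcp_pos: [0.4612, -0.2916, 0.1458]
eef_rot: [0.053, 0.999, 0.001, -0.001]
force: [1.2, -0.5, 0.0]
finger_gap: 0.0499
grip_force: 0.0
[ 0.462032   -0.2923819   0.14721302] 14.75 0.04993207051860198 [ 0.09447836 -0.09410758 11.12128261]
```

View pics/crop7.png

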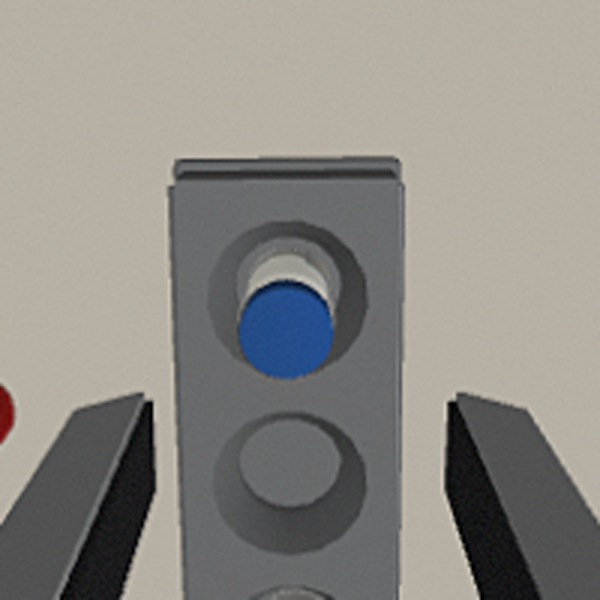

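Run:
```python
from h import *
T=np.load("w7.npz")["T"]
P=plane("wrist",[[315.3,250],[316,239.5]],[.067,.03],T);print(P.round(4),rel([*P[0,:2],.036]))
```

```text
[[ 0.4608 -0.2944  0.067 ]
 [ 0.4615 -0.2943  0.03  ]] [ 0.10557778 -0.22027508 11.12126161]
```

```bash
python3 -m inch '{"rotation":[[0,0,0],[0,0,0],[0,0,0],[0,0,0],[0,0,0],[0,0,0],[0,0,0],[0,0,0]],"travel":[[0,-0.2,4],[0,-0.2,8],[0,-0.2,10.7],[0,-0.2,11],[0,-0.2,11],[0,-0.2,11],[0,-0.2,11],[0,-0.2,11]],"fingers":[5,5,5,5,5,3.5,1.5,1.5]}'
python3 -m inch '{"rotation":[[0,0,0],[0,0,0],[0,0,0],[0,0,0]],"travel":[[0,0,0],[0,0,0],[0,0,0],[0,0,0]],"fingers":[1.5,1.5,1.5,1.5]}'
python3 -m inch '{"rotation":[[0,0,0],[0,0,0],[0,0,0],[0,0,0],[0,0,0],[0,0,0],[0,0,0],[0,0,0]],"travel":[[0,0,-0.6],[0,0,-2],[0,0,-5],[0,0,-9],[0,0,-13],[0,0,-17],[0,0,-17],[0,0,-17]],"fingers":[1.5,1.5,1.5,1.5,1.5,1.5,1.5,1.5]}'
python3 - <<'E'
from h import *
s=monitor.observe();print(s["tcp_pos"],s["t"],s["finger_gap"],rel([.562,-.059,.106]))
E
```

```text
t: 15.55
tcp_pos: [0.4625, -0.2957, 0.0389]
eef_rot: [0.054, 0.999, -0.001, 0.001]
force: [0.1, -0.2, -0.8]
finger_gap: 0.0293
grip_force: 0.0
t: 15.95
tcp_pos: [0.4622, -0.2954, 0.0383]
eef_rot: [0.054, 0.999, -0.001, 0.001]
force: [0.3, 0.9, 6.1]
finger_gap: 0.0238
grip_force: 30.0
t: 16.75
tcp_pos: [0.4619, -0.2952, 0.2089]
eef_rot: [0.054, 0.999, -0.001, 0.001]
force: [-0.5, 0.1, -0.6]
finger_gap: 0.024
grip_force: 30.0
[ 0.4618974  -0.29521308  0.20893962] 16.75 0.02396583896420761 [-7.39964839 24.57638565 10.26565215]
```

```bash
python3 -m inch '{"rotation":[[0,0,0],[0,0,0],[0,0,0],[0,0,0],[0,0,0],[0,0,0],[0,0,0],[0,0,0]],"travel":[[-0.6,2,0],[-2,6.5,0],[-3.4,11,0],[-4.8,15.5,0],[-6.2,20,0],[-7.4,24,0],[-7.4,24.6,0],[-7.4,24.6,0]],"fingers":[1.5,1.5,1.5,1.5,1.5,1.5,1.5,1.5]}'
python3 -m inch '{"rotation":[[0,0,0],[0,0,0],[0,0,0],[0,0,0]],"travel":[[0,0,2],[0,0,4],[0,0,4],[0,0,4]],"fingers":[1.5,1.5,1.5,1.5]}'
python3 - <<'E'
from h import *
p,d,T=snap("wrist","w8")
s=monitor.observe();print(s["tcp_pos"],s["t"],s["finger_gap"],rel([.562,-.059,.108]))
E
```

```text
t: 17.55
tcp_pos: [0.5599, -0.0567, 0.205]
eef_rot: [0.052, 0.999, 0.0, -0.002]
force: [0.4, -0.0, -0.3]
finger_gap: 0.0236
grip_force: 30.0
t: 17.95
tcp_pos: [0.5602, -0.0594, 0.1663]
eef_rot: [0.055, 0.999, 0.0, -0.001]
force: [-0.1, 0.7, 0.1]
finger_gap: 0.0238
grip_force: 30.0
[ 0.56104772 -0.05930592  0.1673336 ] 18.0 0.02392192478405806 [-0.09194637  0.0426189   5.93333788]
```

View pics/w8.png

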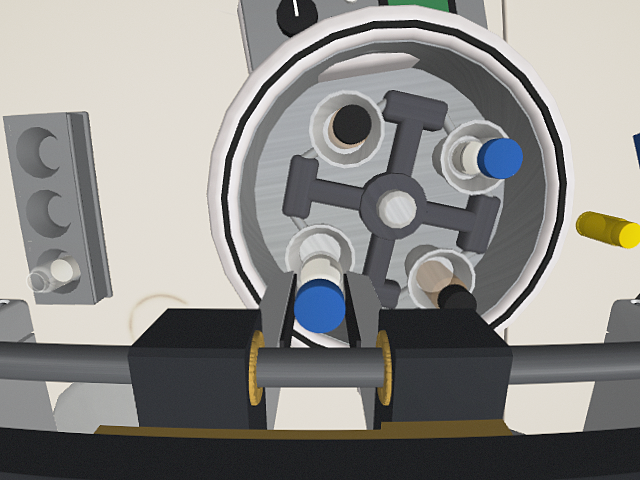

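Spare is held upright above the empty bucket (rim at 320,257). Lower it.

```bash
python3 -m inch '{"rotation":[[0,0,0],[0,0,0],[0,0,0],[0,0,0],[0,0,0],[0,0,0],[0,0,0]],"travel":[[-0.1,0,1.5],[-0.1,0,3],[-0.1,0,4.5],[-0.1,0,5.2],[-0.1,0,5.5],[-0.1,0,5.7],[-0.1,0,5.7]],"fingers":[1.5,1.5,1.5,1.5,1.5,1.5,1.5]}'
```

```text
t: 18.7
tcp_pos: [0.5619, -0.058, 0.1096]
eef_rot: [0.053, 0.999, 0.0, -0.0]
force: [-0.3, -0.3, -1.2]
finger_gap: 0.0237
grip_force: 30.0
```

```bash
python3 -m inch '{"rotation":[[0,0,0],[0,0,0],[0,0,0],[0,0,0],[0,0,0],[0,0,0],[0,0,0],[0,0,0]],"travel":[[0,0,0.1],[0,0,0.1],[0,0,0.1],[0,0,0.1],[0,0,0.1],[0,0,0.1],[0,0,0.1],[0,0,0.1]],"fingers":[1.5,1.5,2.6,3.5,4.5,5,5,5]}'
python3 -m inch '{"rotation":[[0,0,0],[0,0,0],[0,0,0],[0,0,0],[0,0,0],[0,0,0],[0,0,0],[0,0,0]],"travel":[[0,0,-1],[0,0,-4],[0,0,-8.5],[1,0,-12],[4,-3,-15],[6,-4,-17],[6,-4,-17],[6,-4,-17]],"fingers":[5,5,5,5,5,5,5,5]}'
python3 - <<'E'
from h import *
p,d,T=snap("wrist","w9")
s=monitor.observe();print(s["tcp_pos"],s["t"],T[:3,3])
E
```

```text
t: 19.5
tcp_pos: [0.5622, -0.0582, 0.109]
eef_rot: [0.054, 0.999, -0.0, 0.0]
force: [-0.8, -0.4, 0.1]
finger_gap: 0.05
grip_force: 0.0
t: 20.3
tcp_pos: [0.4987, -0.0916, 0.2799]
eef_rot: [0.054, 0.999, -0.0, 0.001]
force: [-0.3, -0.4, 0.1]
finger_gap: 0.0499
grip_force: 0.0
[ 0.4984164  -0.09120568  0.2785816 ] 20.35 [ 0.43119408 -0.08418323  0.45929626]
```

View pics/w9.png

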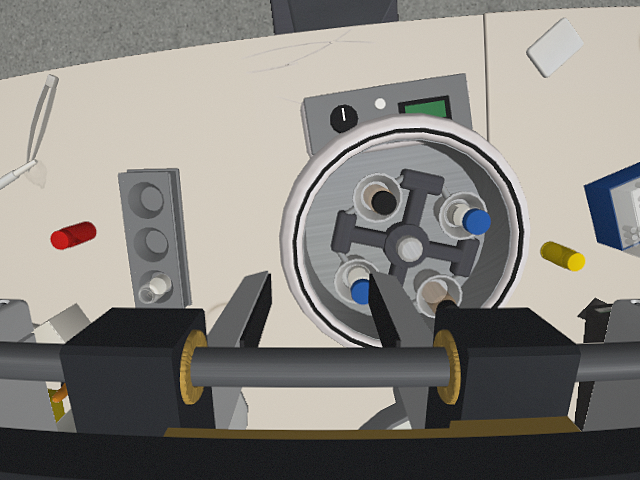

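Run:
```python
from h import *
for f,px,z in [("w9",[[362,291],[476,221],[384,202],[149,296]],[.137,.137,.142,.061]),("w6",[[319,248]],[.142])]:
    N=np.load(f+".npz");T=N["T"]; P=plane("wrist",px,z,T)
    for (u,v),q in zip(px,P):
        o,d=ray("wrist",[[u,v]],T); print(f,q.round(4),"depth-z",(o+d[0]*N["d"][v,u])[2].round(4))
```

```text
w9 [ 0.5593 -0.0585  0.137 ] depth-z 0.1366
w9 [0.5044 0.049  0.137 ] depth-z 0.1375
w9 [ 0.4779 -0.0333  0.142 ] depth-z 0.1419
w9 [ 0.5696 -0.3     0.061 ] depth-z 0.0386
w6 [0.5877 0.0233 0.142 ] depth-z 0.1438
```

```bash
python3 -c "
from workcell import robot; print(robot.hand_in())"
```

```text
the job is handed in; nothing more can be done
None
```

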